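Find the concealed catch of a moped battery case

TASK

The black moped battery case bolted to the bench has five identical grey squares set flush in its top panel; four are dead blanks and one, you cannot see which, is the concealed catch of the red battery door. With the fingertips feel across the squares, press the one that gives right down so that the door springs up, then let go and leave the hand clear. Pick up nothing and leave the other things on the bench where they are.

Things in the scene. Friction and masses are not known exactly. Their poses are not given: they have to be found in the camera images.
- case: black plastic battery case bolted to the bench, 240 (x) x 320 (y) x 90 mm high; origin under its centre at bench level, z up. Its flat top is 90 mm up: the front part (own x from -120 to +5 mm) is the panel with a row of five grey squares along own y; the rear part (own x +7 to +115 mm) is the flat red door, hinged along the far (+x) edge, free edge towards the panel, flush when shut. It stands turned by up to 0.45 rad.
- seat1 (a point): centre of square 1 of the row (own x -55 mm, own y +116 mm), at the level of the panel's top face, 90 mm above the bench; its axes are those of the case. The square opening in the panel is 46 x 46 mm, the grey square in it 44 x 44 mm, its face 2 mm below the panel. A blank is rigid; the catch gives 6 mm under a light push.
- seat2 (a point): centre of square 2 of the row (own x -55 mm, own y +58 mm), at the level of the panel's top face, 90 mm above the bench; its axes are those of the case. The square opening in the panel is 46 x 46 mm, the grey square in it 44 x 44 mm, its face 2 mm below the panel. A blank is rigid; the catch gives 6 mm under a light push.
- seat3 (a point): centre of square 3 of the row (own x -55 mm, own y +0 mm), at the level of the panel's top face, 90 mm above the bench; its axes are those of the case. The square opening in the panel is 46 x 46 mm, the grey square in it 44 x 44 mm, its face 2 mm below the panel. A blank is rigid; the catch gives 6 mm under a light push.
- seat4 (a point): centre of square 4 of the row (own x -55 mm, own y -58 mm), at the level of the panel's top face, 90 mm above the bench; its axes are those of the case. The square opening in the panel is 46 x 46 mm, the grey square in it 44 x 44 mm, its face 2 mm below the panel. A blank is rigid; the catch gives 6 mm under a light push.
- seat5 (a point): centre of square 5 of the row (own x -55 mm, own y -116 mm), at the level of the panel's top face, 90 mm above the bench; its axes are those of the case. The square opening in the panel is 46 x 46 mm, the grey square in it 44 x 44 mm, its face 2 mm below the panel. A blank is rigid; the catch gives 6 mm under a light push.
- catch (a joint): how far the catch square is pressed, in m: 0 at rest, 0.006 right down. A spring returns it; it starts to give at 1.5 N and takes about 5 N right down. The door lets go at about 0.004. It is in any one of the five openings.
- door (a joint): door angle in rad: 0 shut and latched; when the catch is pressed a spring swings it up by itself to 0.65 rad (free edge about 65 mm above the panel), moving away from the row of squares, and it stays up
- stand: round steel turntable stand, 220 mm across, 76 mm high, heavy; origin under its centre
- hub: aluminium moped wheel hub, 124 mm across, 113 mm high, standing loose on the stand; origin under its centre. Leave it.
- toolbox: red plastic toolbox with black handle and twist-lock latch, 326 x 176 x 180 mm, does not move; origin under its centre
- footrest: ribbed aluminium footrest, 113 x 30 x 20 mm, lying loose in front of the case; origin under its middle. Leave it.
- mirror: black side mirror lying glass up, housing 85 x 130 x 27 mm with a 100 mm stem; origin under the housing's centre. Leave it.
- screwdriver: screwdriver, 200 mm, lying loose beside the case; origin under its middle. Leave it.
- jar: clear jar with yellow cap, 60 mm across, 85 mm high, standing beside the case; origin under its centre. Leave it.

How it is judged (in metres and radians):
On the way:
1. the catch is pressed down (5 of its 6 mm) (value of joint catch above 0.005 m), for 0.05 s.
At the end, for the whole second after the job is handed in: the battery door stands up (more than 0.5 rad), the catch is back up (within 1.5 mm), every loose thing is within 25 mm of where it was (value of joint door above 0.5 rad and value of joint catch below 0.0015 m and distance of each of hub, footrest, mirror, screwdriver, jar from where it was at the start of the episode below 0.025 m); the robot touches nothing.
It fails at once if the hub, footrest, mirror, screwdriver or jar is lifted or displaced (more than 25 mm) (distance of any of hub, footrest, mirror, screwdriver, jar from where it was at the start of the episode above 0.025 m).
It also fails if it takes over 51 s, if anything falls off the work surface, if the arm or the gripper's body presses on something with over 40 N, if the wrist force passes 120 N, or if a joint passes its speed limit or range.

ROBOT

A 7-joint arm with a two-finger parallel gripper is mounted at the origin on the work surface. World frame = base frame: x ahead of the robot, y to its left, z up, the work surface at z = 0. Lengths are in mm, angles in degrees, forces in N, time in s.
With the tool pointing down it reaches from about 350 to 900 mm from the base axis. Payload 7.2 kg.
Tool frame: the origin (TCP) lies at the very end of the fingers, on their centre line; the grasp point (between the pads) lies 19 mm behind it (ctrl.grip_point_offset is the distance from the TCP to the grasp point, in mm); z points along the fingers, y is the line along which they close (so a half turn about z gives the same grasp; the last joint's range is limited). The gripper opens to 85 mm and grips with 20 to 120 N. Pads are 22 mm wide; open, the fingers measure 114 mm over their backs; the gripper's body (76 mm by 85 mm) begins 54 mm behind the grasp point. The pads swing forward as they close: fully open they stand 13 mm farther back than shut.
Start: joints at [-77.934, 23.554, -0.728, 91.456, 0.321, 64.991, -4.71], TCP at [172.011, 600.867, 231.297] pointing down, gripper open.
Joint ranges: [-169.25, 169.25], [-16.82, 113.86], [-84.01, 82.57], [7.8, 145.47], [-59.2, 239.2], [7.22, 106.19], [-163.78, 163.78]. Speed limits (degrees/s): [136.94, 136.94, 172.46, 172.46, 180, 180, 180].

INTERFACE

Orientations are given as [roll, pitch, yaw] about the fixed x, y, z axes, in that order (R = Rz(yaw) Ry(pitch) Rx(roll)).
In Python, from rig import ctrl, get_image, camera_info gives the robot as it stands.
- The arm moves only by the tool servo_tool, never from a script. Its argument "steps" is one flat list of numbers, 6 for each row, row after row: the shift along the tool's x, y, z in cm, then the turn, a rotation vector about the tool's x, y, z in rad. A call has 1 to 20 rows; each row shifts and turns the commanded pose from where the row before left it, along the tool's axes as they then stand; what a row does not reach is not made up. A row lasts 1/8 s, in which the tool goes at most 62.5 mm and 10.7 degrees, less where a joint would pass 70% of its speed; a pose out of reach is approached as far as the arm can. A call with a gripper value outside its range is refused whole. "claw" is the opening, from 0 (shut) to 1 (fully open), set as the call begins (left out, the last holds). The fingers move at their own pace and stop on an object; "grip_force" is the grip in N (left out, the last holds). Time passes only in rows, so rows that do not move let the fingers close. It gives the time, the measured TCP pose, the force, the opening and the grip force at its end, in the units of the state.
- ctrl.state(): the state, without advancing time (a new reading comes with each control period).
- get_image(name): name is "side" or "top" or "wrist"; returns the picture (384x512x3 uint8, red, green, blue); there is no depth.
- camera_info(name): a dict with "fovy" (degrees; the focal length in pixels is half the picture's height over the tangent of half this angle, whatever the lens; pixels are square), "cx", "cy" (the principal point, pixels), "R" (3x3) and "t" (3): a world point X has camera coordinates R X + t; the wrist camera has in their place "hand_eye" (4x4, takes a point from camera to tool coordinates, whose origin is the TCP and whose axes are the flange's). Camera axes: x right, y down, z forward; pixel columns grow to the right and rows downward; lengths in mm; the calibration is good to about 2 mm. The wrist camera is an equidistant fisheye: a pixel r from the principal point sees the ray r / f radians off the axis. A picture is of the moment at which its call begins: read the wrist's pose just before it. camera_info takes no time and is no camera call.
- ctrl.close_job(): hands the job in; it is judged then, once.
The state is a dict: "clock": time; "joint_positions": joint angles; "qd": joint speeds; "joint_torque": joint torques, N m; "tool_pos": TCP position; "eef_rot": TCP orientation; "wrist_force": force on the tool from outside, world axes, zero at the start; "torque": the same for the moment, N m; "finger_gap": finger opening in mm; "gripper_force": force on a finger pad.
Only numpy, scipy, OpenCV 4.12 (cv2) and the standard library are available. Lean on these libraries where they do the work, as an engineer would, in place of code of your own. Each camera call takes 0.05 s, during which the arm holds its last target. There are 200 camera calls.

## Working session

There is one attempt and no reset: what is moved stays moved. The work goes in short steps, Python scripts to look and compute and a tool call to move; the robot and the scene stay as the last step left them, time stands still between calls to the robot, and variables do not carry over. Pictures are saved under pics/ and viewed, at most 10 in all, crops included, and the job is handed in when it is done.

Besides the shell and the picture viewer there is one more tool, called after ">>>" as name(argument=value, ...), one argument or row to a line, values as JSON. servo_tool: Moves the arm, as the interface text tells. Its arguments: {"type":"object","properties":{"steps":{"type":"array","items":{"type":"number"}},"claw":{"type":"number"},"grip_force":{"type":"number"}},"required":["steps"]}

```bash
mkdir -p pics; python3 - <<'E'
from rig import ctrl,get_image,camera_info
import cv2
for n in("top","side"):
    cv2.imwrite(f"pics/{n}0.png",cv2.resize(get_image(n)[:,:,::-1],(800,600),interpolation=cv2.INTER_CUBIC))
    i=camera_info(n);print(n,i)
s=ctrl.state();print(s)
E
```

```text
top {'fovy': 42.71794271813312, 'cx': 255.1158635546557, 'cy': 192.22101117078134, 'R': array([[-0.02639842, -0.99965044,  0.00145992],
       [-0.97929445,  0.02556758, -0.20082002],
       [ 0.2007125 , -0.00673102, -0.97962707]]), 't': array([  26.34372599,  553.04228947, 1599.16863163])}
side {'fovy': 48.70806683186939, 'cx': 254.72249179245165, 'cy': 195.79653481488566, 'R': array([[-0.87516022, -0.48332831,  0.02209815],
       [-0.32322851,  0.55006165, -0.77003604],
       [ 0.36002487, -0.68104767, -0.63761757]]), 't': array([ 508.1066105 ,  249.90038332, 1444.14277619])}
{'clock': 0.1, 'joint_positions': array([-77.93492532,  23.59702573,  -0.72680593,  91.49858531,
         0.32119203,  64.99062654,  -4.71068533]), 'qd': array([-0.09504391,  0.0004829 ,  0.01188732, -0.07508748,  0.07983403,
        0.10998585,  0.00374861]), 'joint_torque': array([ 2.59913322e-03, -6.01829123e+01,  6.84369262e-01, -3.00093555e+01,
        1.40129391e-02,  6.33117976e-03, -1.54704162e-05]), 'tool_pos': array([171.9181228 , 600.43018274, 230.52477547]), 'eef_rot': array([-1.79916079e+02,  6.85668082e-03,  1.64026502e+02]), 'wrist_force': array([ 0.40666909, -1.2793698 ,  0.0933627 ]), 'torque': array([-0.00027959, -0.02725424,  0.02775521]), 'gripper_force': 0.0, 'finger_gap': 85.62772064586437}
```

View pics/top0.png

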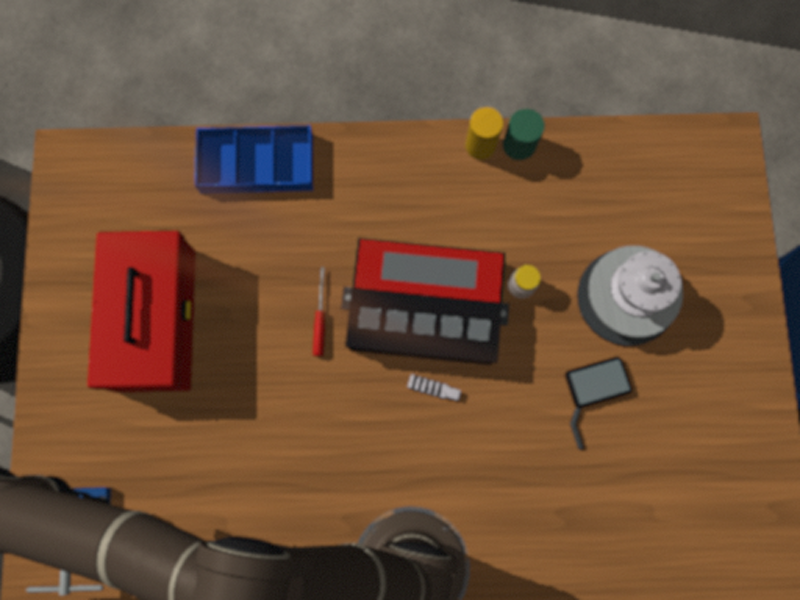

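View pics/side0.png

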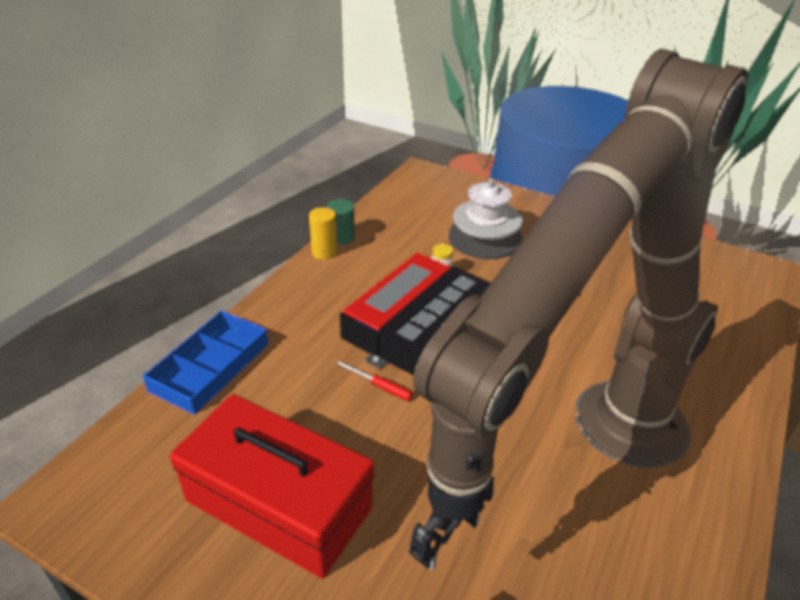

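The top view shows the case with the squares at about (370,318), (397,321), (424,324), (452,327) and (479,329) px at 800-wide scale. Square 1 is on the left, with the door behind the row. The side view agrees: the gripper hangs in front of the toolbox and clear of it.

```bash
cat > h.py <<'E'
import numpy as np
from rig import ctrl,camera_info
from scipy.spatial.transform import Rotation as Ro
def ray(n,u,v,z):
    i=camera_info(n);f=192/np.tan(np.radians(i["fovy"]/2));R=np.array(i["R"]);t=np.array(i["t"])
    d=R.T@np.array([(u-i["cx"])/f,(v-i["cy"])/f,1]);c=-R.T@t
    return c+d*(z-c[2])/d[2]
def pose():
    s=ctrl.state();return np.array(s["tool_pos"]),Ro.from_euler("xyz",s["eef_rot"],degrees=True)
E
python3 - <<'E'
from h import *
P=np.array([ray("top",u/1.5625,v/1.5625,88) for u,v in [(370,318),(397,321),(424,324),(452,327),(479,329)]])
print(P.round(1)); k=np.array([116,58,0,-58,-116.])
m=P.mean(0);sl=(k@P)/(k@k);print(m,sl,"yaw",np.degrees(np.arctan2(-sl[0],sl[1])))
Q=np.array([m+sl/np.linalg.norm(sl)*a for a in k]);print(Q.round(1))
for n,p,z in [("toolboxR",(192,310),90),("tb top edge",(190,380),180),("jar",(527,275),85)]:print(n,ray("top",p[0]/1.5625,p[1]/1.5625,z).round())
p,R=pose()
for q in Q: print((R.inv().apply([q[0]-p[0],q[1]-p[1],150-p[2]])/10).round(2))
E
```

```text
[[ 510.6   73.3   88. ]
 [ 502.8   16.6   88. ]
 [ 494.9  -40.    88. ]
 [ 486.9  -98.5   88. ]
 [ 481.2 -155.    88. ]]
[495.2857904  -40.73503978  88.        ] [0.12877948 0.98582937 0.        ] yaw -7.442439192756344
[[ 510.3   74.3   88. ]
 [ 502.8   16.8   88. ]
 [ 495.3  -40.7   88. ]
 [ 487.8  -98.2   88. ]
 [ 480.3 -155.8   88. ]]
toolboxR [537. 448.  90.]
tb top edge [380. 424. 180.]
jar [ 596. -263.   85.]
[-47.01 -41.26   8.12]
[-47.87 -46.99   8.13]
[-48.73 -52.73   8.14]
[-49.59 -58.47   8.14]
[-50.45 -64.2    8.15]
```

>>> servo_tool(
  steps=[-3.36, -2.95, 0.5, 0, 0, 0, -3.36, -2.95, 0.5, 0, 0, 0, -3.36, -2.95, 0.5, 0, 0, 0, -3.36, -2.95, 0.5, 0, 0, 0, -3.36, -2.95, 0.5, 0, 0, 0, -3.36, -2.95, 0.5, 0, 0, 0, -3.36, -2.95, 0.5, 0, 0, 0, -3.36, -2.95, 0.5, 0, 0, 0, -3.36, -2.95, 0.5, 0, 0, 0, -3.36, -2.95, 0.5, 0, 0, 0, -3.36, -2.95, 0.5, 0, 0, 0, -3.36, -2.95, 0.5, 0, 0, 0, -3.36, -2.95, 0.5, 0, 0, 0, -3.36, -2.95, 0.5, 0, 0, 0, 0, 0, 0, 0, 0, -0.15, 0, 0, 0, 0, 0, 0],
  claw=0,
)

```text
clock: 2.1
tool_pos: [510.4, 73.9, 160.9]
eef_rot: [-180.0, -0.1, 172.5]
wrist_force: [-0.1, 0.2, -0.1]
finger_gap: 0.1
gripper_force: 0.0
```

```bash
python3 - <<'E'
from h import *
from rig import get_image
import cv2
p,R=pose();print(p,R.as_euler("xyz",degrees=True),ctrl.state()["wrist_force"],camera_info("wrist"))
im=get_image("wrist");cv2.imwrite("pics/w1.png",cv2.resize(im[:,:,::-1],(800,600),interpolation=cv2.INTER_CUBIC))
for q in [[510.3,74.3],[502.8,16.8],[495.3,-40.7],[487.8,-98.2],[480.3,-155.8]]: print((R.inv().apply([q[0]-p[0],q[1]-p[1],88-p[2]])/10).round(2))
E
```

```text
[510.3951924   73.91058932 160.88155071] [-1.79990745e+02 -5.02953297e-02  1.72515319e+02] [-0.14937053  0.2023166  -0.11827371] {'fovy': 65.70646984690485, 'cx': 257.56474886595856, 'cy': 188.30619006953262, 'hand_eye': array([[-8.64849890e-04, -9.65992674e-01, -2.58567991e-01,
         6.48670361e+01],
       [ 9.99999296e-01, -1.04547576e-03,  5.61061890e-04,
         2.42276377e-01],
       [-8.12308242e-04, -2.58567324e-01,  9.65992898e-01,
        -1.42387989e+02],
       [ 0.00000000e+00,  0.00000000e+00,  0.00000000e+00,
         1.00000000e+00]])}
[0.01 0.04 7.29]
[ 0.   -5.76  7.29]
[ -0.   -11.56   7.29]
[-1.000e-02 -1.736e+01  7.290e+00]
[-1.000e-02 -2.317e+01  7.290e+00]
```

View pics/w1.png

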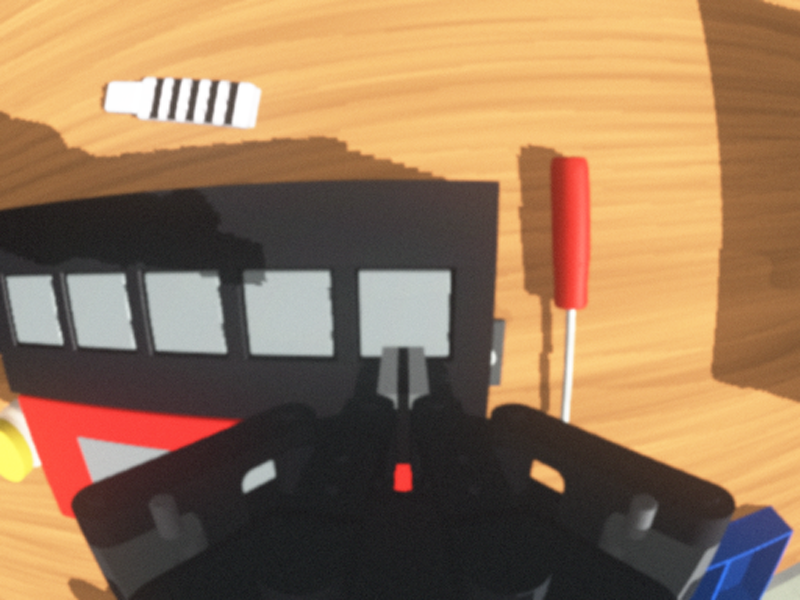

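The wrist view shows square 1 centred at about (405,313), square 2 at (289,313) and square 3 at (186,313). The fingertips are at (403,350). The axes look aligned.

```bash
python3 - <<'E'
from h import *
p,R=pose();i=camera_info("wrist");f=192/np.tan(np.radians(i["fovy"]/2));H=np.array(i["hand_eye"])
for u,v in [(405,313),(289,313),(186,313)]:
    a=np.array([u/1.5625-i["cx"],v/1.5625-i["cy"]]);r=np.hypot(*a);th=r/f
    d=np.append(a/r*np.sin(th),np.cos(th)); d=R.apply(H[:3,:3]@d);c=p+R.apply(H[:3,3])
    q=c+d*(88-c[2])/d[2];print(q.round(1),(R.inv().apply(q-p)/10).round(2))
E
```

```text
[512.6  75.7  88. ] [-0.22  0.16  7.3 ]
[505.2  18.8  88. ] [-0.23 -5.58  7.3 ]
[498.2 -38.1  88. ] [ -0.28 -11.31   7.3 ]
```

>>> servo_tool(
  steps=[-0.1, 0.1, 2, 0, 0, 0, 0, 0, 2, 0, 0, 0, 0, 0, 2, 0, 0, 0, 0, 0, 0.6, 0, 0, 0, 0, 0, 0.2, 0, 0, 0, 0, 0, 0.2, 0, 0, 0, 0, 0, 0.2, 0, 0, 0, 0, 0, 0.1, 0, 0, 0, 0, 0, 0, 0, 0, 0],
)

```text
clock: 3.28
tool_pos: [511.8, 75.2, 88.4]
eef_rot: [180.0, 0.0, 172.6]
wrist_force: [0.2, -0.8, -0.9]
finger_gap: 0.1
gripper_force: 0.0
```

>>> servo_tool(
  steps=[0, 0, 0.1, 0, 0, 0, 0, 0, 0.1, 0, 0, 0, 0, 0, 0, 0, 0, 0],
)

```text
clock: 3.65
tool_pos: [511.8, 75.2, 88.0]
eef_rot: [179.9, 0.0, 172.6]
wrist_force: [-6.9, -1.4, 21.4]
finger_gap: 0.1
gripper_force: 10.2
```

Square 1 is a blank, since it held rigid at 21 N. On to square 2.

>>> servo_tool(
  steps=[0, 0, -0.6, 0, 0, 0, 0, 0, -0.6, 0, 0, 0, 0, -3, 0, 0, 0, 0, 0, -2.75, 0, 0, 0, 0, 0, 0, 0, 0, 0, 0, 0, 0, 0.6, 0, 0, 0, 0, 0, 0.2, 0, 0, 0, 0, 0, 0.2, 0, 0, 0, 0, 0, 0.15, 0, 0, 0, 0, 0, 0, 0, 0, 0],
)

```text
clock: 4.9
tool_pos: [504.3, 19.0, 88.1]
eef_rot: [179.9, -0.0, 172.7]
wrist_force: [-7.1, 0.8, 17.3]
finger_gap: -0.1
gripper_force: 9.1
```

Square 2 is rigid too. On to square 3.

>>> servo_tool(
  steps=[0, 0, -0.6, 0, 0, 0, 0, 0, -0.6, 0, 0, 0, 0, -3, 0, 0, 0, 0, 0, -2.8, 0, 0, 0, 0, 0, 0, 0, 0, 0, 0, 0, 0, 0.6, 0, 0, 0, 0, 0, 0.2, 0, 0, 0, 0, 0, 0.2, 0, 0, 0, 0, 0, 0.2, 0, 0, 0, 0, 0, 0, 0, 0, 0],
)

```text
clock: 6.15
tool_pos: [496.9, -38.6, 88.1]
eef_rot: [179.9, -0.0, 172.7]
wrist_force: [-6.7, 1.3, 18.4]
finger_gap: 0.2
gripper_force: 9.1
```

>>> servo_tool(
  steps=[0, 0, -0.6, 0, 0, 0, 0, 0, -0.6, 0, 0, 0, 0, -3, 0, 0, 0, 0, 0, -2.8, 0, 0, 0, 0, 0, 0, 0, 0, 0, 0, 0, 0, 0.6, 0, 0, 0, 0, 0, 0.2, 0, 0, 0, 0, 0, 0.2, 0, 0, 0, 0, 0, 0.2, 0, 0, 0, 0, 0, 0, 0, 0, 0],
)

```text
clock: 7.4
tool_pos: [489.5, -96.1, 88.0]
eef_rot: [179.9, -0.0, 172.7]
wrist_force: [-5.3, 1.4, 18.2]
finger_gap: 0.4
gripper_force: 9.1
```

Squares 3 and 4 are rigid, so square 5 should be the catch.

>>> servo_tool(
  steps=[0, 0, -0.6, 0, 0, 0, 0, 0, -0.6, 0, 0, 0, 0, -3, 0, 0, 0, 0, 0, -2.8, 0, 0, 0, 0, 0, 0, 0, 0, 0, 0, 0, 0, 0.6, 0, 0, 0, 0, 0, 0.2, 0, 0, 0, 0, 0, 0.2, 0, 0, 0, 0, 0, 0.2, 0, 0, 0, 0, 0, 0, 0, 0, 0],
)

```text
clock: 8.65
tool_pos: [482.1, -154.0, 86.7]
eef_rot: [180.0, 0.0, 172.7]
wrist_force: [0.5, -0.4, -0.1]
finger_gap: 0.2
gripper_force: 0.5
```

It gives. Pressing it right down.

>>> servo_tool(
  steps=[0, 0, 0.2, 0, 0, 0, 0, 0, 0.2, 0, 0, 0, 0, 0, 0.15, 0, 0, 0, 0, 0, 0.1, 0, 0, 0, 0, 0, 0, 0, 0, 0, 0, 0, 0, 0, 0, 0],
)

```text
clock: 9.4
tool_pos: [482.2, -154.1, 81.8]
eef_rot: [179.9, 0.0, 172.6]
wrist_force: [-6.5, 4.4, 23.0]
finger_gap: 0.1
gripper_force: 11.6
```

It bottomed out at 6 mm with 23 N. I'll lift straight up, clear of the case.

>>> servo_tool(
  steps=[0, 0, -0.5, 0, 0, 0, 0, 0, -1, 0, 0, 0, 0, 0, -3, 0, 0, 0, 0, 0, -4, 0, 0, 0, 0, 0, -4, 0, 0, 0, 0, 0, -4, 0, 0, 0, 0, 0, 0, 0, 0, 0, 0, 0, 0, 0, 0, 0, 0, 0, 0, 0, 0, 0],
)

```text
clock: 10.52
tool_pos: [481.3, -154.3, 244.1]
eef_rot: [-180.0, -0.1, 172.6]
wrist_force: [0.3, 0.7, 0.4]
finger_gap: -0.2
gripper_force: 0.0
```

```bash
python3 - <<'E'
from rig import get_image,ctrl
import cv2,numpy as np
a=[get_image(n)[:,:,::-1] for n in("side","wrist")]
cv2.imwrite("pics/e.png",cv2.resize(np.hstack(a),(800,300)));print(ctrl.state()["wrist_force"])
E
```

```text
[ 0.38498612 -0.54449348  0.67604852]
```

View pics/e.png

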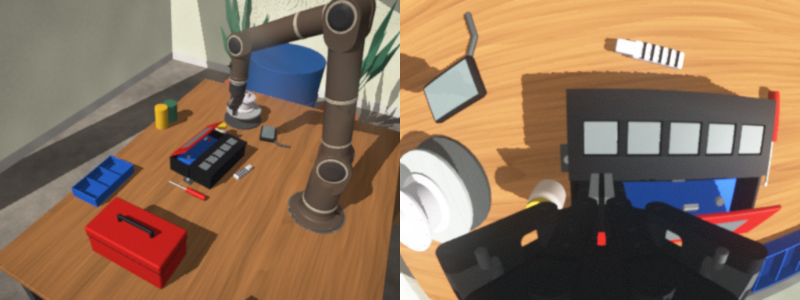

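The door is up, with the blue interior visible at about (200,148) in the left half and (680,195) in the right half. The hand is clear and the loose things look undisturbed.

```bash
python3 -c "
from rig import ctrl
print(ctrl.close_job())"
```

```text
the job is handed in; nothing more can be done
None
```

Square 5 was the catch: I pressed it right down, the battery door sprang up, the hand is well clear above the case, and the job is handed in (no verdict was returned).

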